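# Set the vibrating table's strength selector and start it

### The job

Set the jar vibrating table for this batch: with a fingertip, push the selector lever round through its clicks to its fourth position, counting clockwise (seen from above) with the anticlockwise end as the first. Once it rests there, press the flat start button all the way down and let it come up again. Leave the mushroom stop button alone, and do not shift or lift the jars and the lid that stand on the machine.

Things in the scene. Friction and masses are not known exactly. Their poses are not given: they have to be found in the camera images.
- shaker: Vibrating table for jars: fixed low steel box, 260 (x) by 400 mm (y), flat deck 90 mm above the work surface, turned up to 17 degrees. Origin: centre of its underside; z up. Its +y half has a black rubber jar plate (top 94 mm high, 102 mm high rims at its near and far edges); its -y half has the selector, and along the near (-x) edge two buttons with a loose lid between them.
- selector_axis (a point): Point on the selector's vertical turning axis at deck level; axes are the machine's. In the machine's frame: x = +10, y = -100 mm. Six flat black dashes on the deck, 68 mm from the axis, mark the six positions: the first 75 degrees anticlockwise of the machine's +x axis, the last 75 degrees clockwise of it. Nothing but the selector stands within 70 mm of the axis.
- selector_tip (a point): Point on top of the black selector lever, 45 mm from the turning axis on the lever's middle line; turns with it, its x axis pointing out along the lever. The lever is a straight bar 12 mm wide, from 5 mm behind the axis to 55 mm out, its underside 2 mm and top 24 mm above the deck, on a round hub 40 mm in diameter, 20 mm high.
- selector (a joint): Turn of the selector (rad), growing clockwise from above. Six click positions: 0 (first), 0.524, 1.047, 1.571 (fourth), 2.094, 2.618; stops 0.06 beyond the ends. Starts in the first, second or third. A sprung detent: at 45 mm from the axis 2 to 5 N pushes it out of a position; past halfway it snaps by itself into the next and stays.
- start_top (a point): Centre of the top of the start button: a flat black round cap 28 mm in diameter, 22 mm above the deck, in a grey collar 44 mm in diameter and 12 mm high. In the machine's frame it lies at x = -85, y = -30 mm. It moves down with the cap.
- start (a joint): Travel of the start button (m): 0 up, 0.006 fully down; it is pressed straight down, taking 1.5 N to begin and 5 N at the bottom, and springs back up.
- stop_top (a point): Centre of the top of the stop button, to be left alone: a black mushroom head 40 mm in diameter, 34 mm above the deck. In the machine's frame it lies at x = -85, y = -165 mm.
- stop (a joint): Travel of the stop button (m): 0 up, 0.006 fully down.
- lid: Loose aluminium jar lid lying on the control deck between the two buttons, 60 mm in diameter, 14 mm high, 20 g; origin at the centre of its underside.
- jar1: Open glass jar standing loose on the rubber plate, 62 mm in diameter at the rim, 70 mm tall; origin at the centre of its underside, z up.
- jar2: Open glass jar standing loose on the rubber plate, 62 mm in diameter at the rim, 70 mm tall; origin at the centre of its underside, z up.
- jar3: Open glass jar standing loose on the rubber plate, 62 mm in diameter at the rim, 70 mm tall; origin at the centre of its underside, z up.

How it is judged:
On the way, in this order (a step that is already met when the one before it is completed fails the run):
1. the selector rests in its fourth position (value of joint selector between 1.45 and 1.69 rad and velocity of joint selector between -0.1 and 0.1 rad/s), for 0.3 s.
2. the start button is pressed down with the selector in its fourth position (value of joint selector between 1.45 and 1.69 rad and value of joint start above 0.0045 m).
At the end, for the whole second after the job is handed in: The selector rests in its fourth position (joint 1.45 to 1.69 rad), the start button has been pressed after that (4.5 mm or more) and is up again (under 1.5 mm), the stop button is up, and the three jars and the lid on the machine are within 20 mm of where they began (all of step 1 and value of joint each of start, stop below 0.0015 m and distance of each of jar1, jar2, jar3, lid from where it was at the start of the episode below 0.02 m); the robot touches nothing.
It fails at once if the start button is pressed (3 mm) while the selector is not in its fourth position (value of joint start above 0.003 m and not (value of joint selector between 1.45 and 1.69 rad)).
It fails at once if the stop button is pressed (3 mm) (value of joint stop above 0.003 m).
It fails at once if a jar or the lid on the machine is shifted or lifted more than 20 mm (distance of any of jar1, jar2, jar3, lid from where it was at the start of the episode above 0.02 m).
It fails at once if a jar is tipped (angle between any of jar1, jar2, jar3's own z axis and vertical above 0.5 rad).
It also fails if it takes over 58 s, if anything falls off the work surface, if the arm or the gripper's body presses on something with over 40 N, if the wrist force passes 120 N, or if a joint passes its speed limit or range.

### The arm

A 7-joint arm with a two-finger parallel gripper is mounted at the origin on the work surface. World frame = base frame: x ahead of the robot, y to its left, z up, the work surface at z = 0. Lengths are in m, angles in rad, forces in N, time in s.
With the tool pointing down it reaches from about 0.425 to 0.95 m from the base axis. Payload 4.7 kg.
Tool frame: the origin (TCP) lies midway between the tips of the shut fingers; the grasp point (between the pads) lies 19 mm behind it (arm.hold_point_z is the distance from the TCP to the grasp point, in m); z points along the fingers, y is the line along which they close (so a half turn about z gives the same grasp; the last joint's range is limited). The gripper opens to 85 mm and grips with 20 to 120 N. Pads are 22 mm wide; open, the fingers measure 114 mm over their backs; the gripper's body (76 mm by 85 mm) begins 54 mm behind the grasp point. The pads swing forward as they close: fully open they stand 13 mm farther back than shut.
Start: joints at [1.241, 0.469, -0.049, 1.532, 0.024, 1.141, -0.082], TCP at [0.2, -0.645, 0.231] pointing down, gripper open.
Joint ranges: [-2.59, 2.59], [-0.33, 1.99], [-1.39, 1.29], [0.1, 2.45], [-1.04, 4.18], [0.21, 1.99], [-2.66, 2.66]. Speed limits (rad/s): [2.57, 2.57, 3.14, 3.14, 3.14, 3.14, 3.14].

### API

Orientations are given as a rotation vector (axis times angle).
In Python, from station import arm, grab_frame, camera_info gives the robot as it stands. The module is installed in compiled form; this text tells all that it offers.
- The arm moves only by the tool apply_moves, never from a script. Its argument "deltas" is one flat list of numbers, 4 for each row, row after row: the shift along the world's x, y, z in m, then the turn about the world's z in rad. A call has 1 to 8 rows; each row is the pose to reach, as a shift and turn from the pose commanded when the call began; what a row does not reach only later rows make up. A row lasts 1/10 s, in which the tool goes at most 50 mm and 8.59 degrees, less where a joint would pass 70% of its speed; a pose out of reach is approached as far as the arm can. A call with a gripper value outside its range is refused whole. "grip" is the opening in per cent of the stroke, from 0 (shut) to 100 (fully open), set as the call begins (left out, the last holds). The fingers move at their own pace and stop on an object; "grip_force" is the grip in N (left out, the last holds). Time passes only in rows, so rows that repeat a pose let the fingers close. It gives the time, the measured TCP pose, the force, the opening and the grip force at its end, in the units of the state.
- arm.get_state(): the state, without advancing time (a new reading comes with each control period).
- grab_frame(name): name is "scene" or "top" or "wrist"; returns (picture, depth): 420x560x3 uint8, red, green, blue; 420x560 float32, m along the optical axis (not along the pixel's ray), 0 where there is no reading.
- camera_info(name): a dict with "fx", "fy", "cx", "cy" (pixels), "R" (3x3) and "t" (3): a world point X has camera coordinates R X + t. Camera axes: x right, y down, z forward; pixel columns grow to the right and rows downward; lengths in m; the calibration is good to about 2 mm. A picture is of the moment at which its call begins: read the wrist's pose just before it. camera_info takes no time and is no camera call; for the wrist camera it gives the pose at the moment of the call.
- arm.sign_off(): hands the job in; it is judged then, once.
The state is a dict: "time": time; "joint_pos": joint angles; "qd": joint speeds; "joint_efforts": joint torques, N m; "tool_pos": TCP position; "tcp_rot": TCP orientation; "contact_force": force on the tool from outside, world axes, zero at the start; "torque": the same for the moment, N m; "gripper_width": opening from 0.0 (shut) to 1.0 (fully open); "grasp_force": force on a finger pad.
Only numpy, scipy, OpenCV 4.12 (cv2) and the standard library are available. Lean on these libraries where they do the work, as an engineer would, in place of code of your own. Each camera call takes 0.05 s, during which the arm holds its last target. There are 200 camera calls.

## Working session

There is one attempt and no reset: what is moved stays moved. The work goes in short steps, Python scripts to look and compute and a tool call to move; the robot and the scene stay as the last step left them, time stands still between calls to the robot, and variables do not carry over. Pictures are saved under pics/ and viewed, at most 10 in all, crops included, and the job is handed in when it is done.

Besides the shell and the picture viewer there is one more tool, called by a JSON object that holds its "fn" and its "kwargs", one argument or row to a line. apply_moves: Moves the arm, as the interface text tells. Its arguments: {"type":"object","properties":{"deltas":{"type":"array","items":{"type":"number"}},"grip":{"type":"number"},"grip_force":{"type":"number"}},"required":["deltas"]}

```bash
mkdir -p pics; python3 - <<'E'
from station import arm, grab_frame, camera_info
import cv2, numpy as np
s=arm.get_state(); print(s['time'],s['tool_pos'],s['tcp_rot'])
for n in ["top","scene"]:
    p,d=grab_frame(n); cv2.imwrite(f"pics/{n}0.png",p[:,:,::-1]); np.savez(f"pics/{n}0.npz",p=p,d=d)
    c=camera_info(n); print(n,c['fx'],c['cx'],c['cy'],(-c['R'].T@c['t']).round(3),c['R'].round(2).tolist())
E
```

```text
0.0 [ 0.19980976 -0.64414087  0.23023339] [-3.10420683e+00 -4.70378767e-01  5.26107788e-04]
top 443.6350446915932 272.8198014503935 213.11513463956683 [0.483 0.054 0.748] [[0.01, -1.0, -0.02], [-0.99, -0.0, -0.15], [0.15, 0.03, -0.99]]
scene 450.7318630873998 289.2248350569331 206.49756746361362 [1.106 0.236 0.607] [[-0.3, 0.95, -0.01], [0.62, 0.19, -0.76], [-0.72, -0.24, -0.65]]
```

View pics/top0.png

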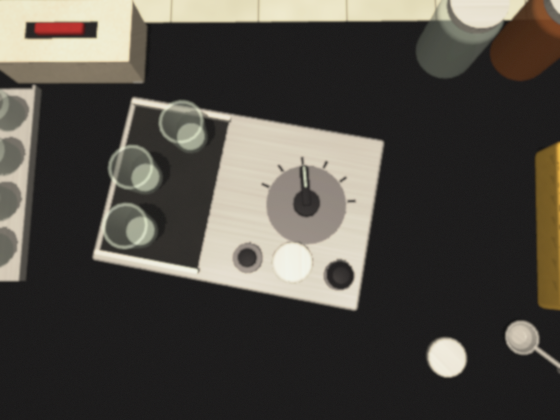

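The top view shows the selector axis at about (306,204) with its lever pointing up near the third dash (303,160). The fourth dash is at (325,164), start at (248,258), the lid at (292,262), stop at (340,275), and the jars at the left. Next I fit the machine's pose to the dashes.

```bash
cat > h.py <<'E'
import numpy as np, cv2
def cast(c,u,v,z):
    R=np.array(c['R']);o=-R.T@np.array(c['t'])
    d=R.T@np.array([(u-c['cx'])/c['fx'],(v-c['cy'])/c['fy'],1.])
    return (o+d*(z-o[2])/d[2])[:2]
def rigid(A,B):  # B = R A + t
    a,b=A.mean(0),B.mean(0); H=(A-a).T@(B-b); th=np.arctan2(H[0,1]-H[1,0],H[0,0]+H[1,1])
    R=np.array([[np.cos(th),-np.sin(th)],[np.sin(th),np.cos(th)]]); return R,b-R@a,th
E
python3 - <<'E'
from station import camera_info
from h import *
c=camera_info('top'); p=np.load('pics/top0.npz')['p']
g=cv2.cvtColor(p,cv2.COLOR_RGB2GRAY)
def cen(u,v,r,t):
    w=g[v-r:v+r+1,u-r:u+r+1]; n,l,s,ce=cv2.connectedComponentsWithStats((w<t).astype(np.uint8))
    k=1+np.argmax(s[1:,4]); return ce[k]+[u-r,v-r],s[k,4]
D=[(265,185),(281,168),(325,164),(344,180),(351,201)]; idx=[0,1,3,4,5]
P=[]
for u,v in D:
    q,n=cen(u,v,6,110); print((u,v),q.round(1),n); P.append(cast(c,*q,.09))
ang=np.radians(75-30*np.array(idx)); A=np.c_[.010+.068*np.cos(ang),-.1+.068*np.sin(ang)]
for (u,v,z,m) in [(248,258,.112,(-.085,-.03)),(340,275,.124,(-.085,-.165))]:
    q,n=cen(u,v,14,60); print(q.round(1),n); P.append(cast(c,*q,z)); A=np.vstack([A,m])
P=np.array(P); R,t,th=rigid(A,P); print('yaw deg',np.degrees(th),'t',t,'res mm',((A@R.T+t-P)*1e3).round(1).tolist())
f=lambda x,y:(R@[x,y]+t).round(4)
ax=f(.01,-.1); print('axis',ax,'start',f(-.085,-.03),'stop',f(-.085,-.165),'lid',cast(c,292,262,.104))
tip=cast(c,305,167,.114); d=tip-ax; print('lever ang (machine deg)',np.degrees(np.arctan2(d[1],d[0])-th),np.linalg.norm(d))
for a in (45,15,-15): print(a,ax+.045*np.array([np.cos(th+np.radians(a)),np.sin(th+np.radians(a))]))
np.savez('pics/fit.npz',R=R,t=t,th=th)
w=p[140:290,220:400]; cv2.imwrite('pics/crop.png',cv2.resize(w[:,:,::-1],None,fx=4,fy=4,interpolation=cv2.INTER_CUBIC))
E
```

```text
(265, 185) [266.  185.3] 3
(281, 168) [280.2 167.6] 5
(325, 164) [325. 164.] 7
(344, 180) [343.5 178.5] 2
(351, 201) [351. 201.] 5
[246.9 255.6] 159
[339.9 274.3] 490
yaw deg -10.803682453316 t [0.60308169 0.12095955] res mm [[1.4, 1.0], [0.5, -0.6], [-0.2, -0.4], [-0.7, 0.6], [0.6, -0.3], [-1.0, 0.8], [-0.5, -1.1]]
axis [0.5942 0.0209] start [0.514  0.1074] stop [ 0.4887 -0.0252] lid [0.50654722 0.04196346]
lever ang (machine deg) 13.364914298661446 0.050612273678665116
45 [0.63142025 0.04619136]
15 [0.63907936 0.02419283]
-15 [0.63471309 0.001312  ]
```

View pics/crop.png

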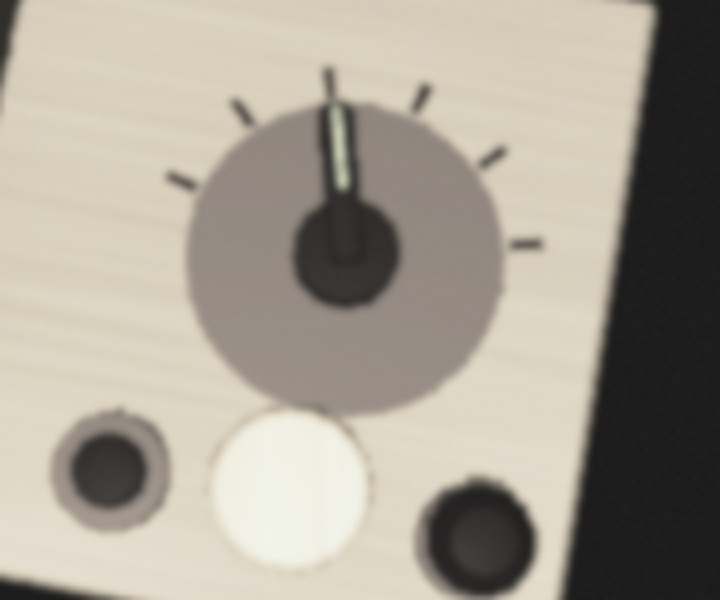

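The crop confirms that the lever (pale line, pointing to crop (335,105)) is in the third position. The machine is at yaw -10.8°. I'll check the scene view for obstacles on the way.

View pics/scene0.png

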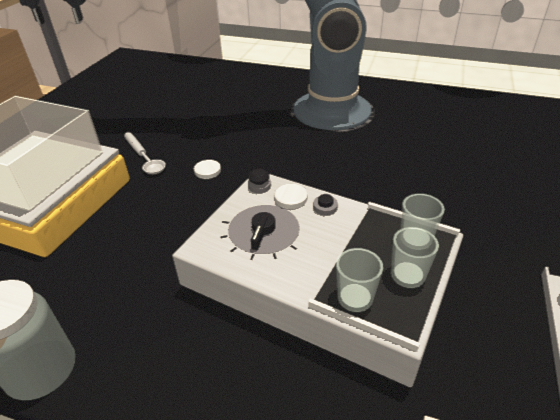

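```bash
python3 - <<'E'
from station import camera_info
from h import *
for n in('top','scene'):
    c=camera_info(n); d=np.load(f'pics/{n}0.npz')['d']; v,u=np.mgrid[:420,:560]
    X=np.stack([(u-c['cx'])/c['fx']*d,(v-c['cy'])/c['fy']*d,d],-1)-c['t']; W=X@np.array(c['R']); 
    m=(d>0)&(W[...,2]>.12)&(W[...,2]<.5)
    q=W[m]; k=np.round(q[:,:2]/.1).astype(int)
    for a in np.unique(k,axis=0):
        s=(k==a).all(1)
        if s.sum()>40: print(n,a*.1,s.sum(),np.percentile(q[s,2],98).round(3))
E
```

```text
top [0.5 0. ] 405 0.126
top [0.5 0.2] 181 0.166
top [0.5 0.3] 393 0.166
top [0.6 0.2] 452 0.166
top [0.6 0.3] 1170 0.165
top [0.7 0.2] 1301 0.166
top [0.7 0.3] 350 0.165
top [ 0.8 -0.3] 562 0.164
top [ 0.8 -0.2] 692 0.151
top [ 0.9 -0.3] 1118 0.171
top [ 0.9 -0.2] 1403 0.152
scene [-0.5  0.1] 180 0.159
scene [-0.5  0.2] 86 0.17
scene [-0.5  0.3] 222 0.172
scene [-0.5  0.4] 194 0.181
scene [-0.5  0.5] 210 0.182
scene [-0.1 -1.1] 77 0.177
scene [ 0.  -0.1] 176 0.295
scene [0. 0.] 483 0.3
scene [0.  0.1] 706 0.285
scene [0.1 0. ] 2601 0.296
scene [0.1 0.1] 81 0.266
scene [ 0.2 -0.7] 286 0.3
scene [ 0.2 -0.6] 241 0.299
scene [ 0.5 -0.6] 955 0.185
scene [ 0.5 -0.5] 929 0.185
scene [ 0.5 -0.4] 1324 0.185
scene [0.5 0. ] 117 0.124
scene [0.5 0.2] 103 0.165
scene [0.5 0.3] 623 0.164
scene [ 0.6 -0.4] 1688 0.185
scene [0.6 0.2] 458 0.164
scene [0.6 0.3] 1245 0.164
scene [ 0.7 -0.4] 761 0.185
scene [0.7 0.2] 2063 0.164
scene [0.7 0.3] 575 0.164
scene [ 0.8 -0.2] 183 0.15
scene [ 0.9 -0.2] 2215 0.151
```

The scene view shows the lever at (258,235) in the third position. The glass-topped box at the left (0.185 m high) is off the path. I'm moving in at z≈0.26 with the fingers shut.

{"fn": "apply_moves", "kwargs": {
  "deltas": [0.02, 0.032, 0.01, -0.05, 0.042, 0.066, 0.02, -0.12, 0.065, 0.102, 0.03, -0.18, 0.088, 0.139, 0.03, -0.25, 0.111, 0.176, 0.03, -0.31, 0.134, 0.212, 0.03, -0.37, 0.157, 0.248, 0.03, -0.43, 0.18, 0.285, 0.03, -0.49],
  "grip": 0
}}

```text
time: 0.9
tool_pos: [0.3805, -0.358, 0.2611]
tcp_rot: [-3.127, 0.301, 0.001]
contact_force: [1.0, -0.2, 0.1]
gripper_width: 0.002
grasp_force: 0.0
```

{"fn": "apply_moves", "kwargs": {
  "deltas": [0.022, 0.035, 0, 0, 0.044, 0.07, 0, 0, 0.066, 0.105, 0, 0, 0.088, 0.14, 0, 0, 0.11, 0.175, 0, 0, 0.132, 0.21, 0, 0, 0.154, 0.245, 0, 0, 0.176, 0.28, 0, 0]
}}

```text
time: 1.7
tool_pos: [0.5564, -0.0783, 0.261]
tcp_rot: [3.127, -0.297, -0.001]
contact_force: [0.1, -1.1, 0.1]
gripper_width: 0.0
grasp_force: 0.0
```

{"fn": "apply_moves", "kwargs": {
  "deltas": [0.022, 0.035, 0, 0, 0.044, 0.07, 0, 0, 0.066, 0.105, 0, 0, 0.088, 0.1375, 0, 0, 0.088, 0.1375, -0.04, 0, 0.088, 0.1375, -0.08, 0, 0.088, 0.1375, -0.12, 0, 0.088, 0.1375, -0.12, 0]
}}

```text
time: 2.5
tool_pos: [0.6395, 0.0568, 0.1349]
tcp_rot: [3.124, -0.296, -0.02]
contact_force: [-0.2, 0.2, 0.1]
gripper_width: -0.002
grasp_force: 0.0
```

```bash
python3 - <<'E'
from station import arm, grab_frame
import cv2
s=arm.get_state(); print(s['tool_pos'],s['contact_force'])
p,d=grab_frame('scene'); cv2.imwrite('pics/s1.png',cv2.resize(p[100:340,150:470,::-1],None,fx=2.4,fy=2.4))
E
```

```text
[0.63947612 0.05678693 0.13490455] [-0.22394784  0.20798099  0.13285086]
```

View pics/s1.png

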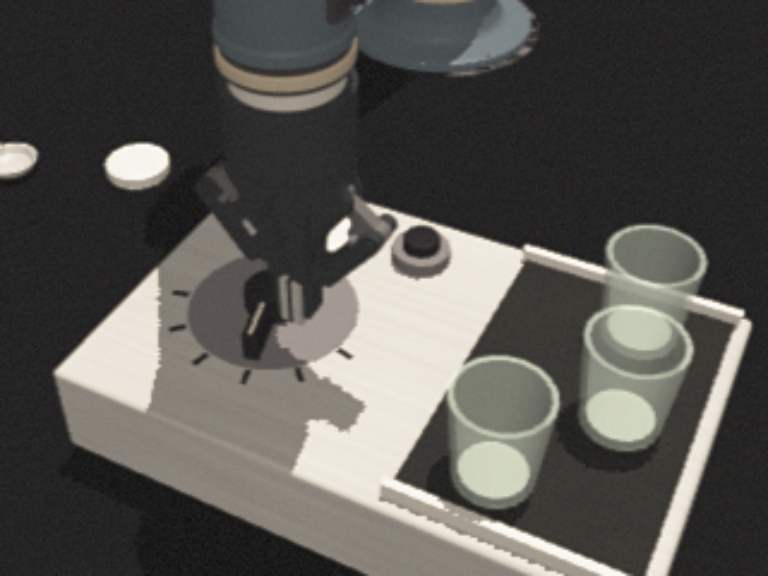

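The finger hovers beside the lever on its anticlockwise side, clear of everything. I'll go down and settle.

{"fn": "apply_moves", "kwargs": {
  "deltas": [0, 0, -0.012, 0, 0, 0, -0.025, 0, 0, 0, -0.037, 0, 0, 0, -0.037, 0]
}}

```text
time: 2.95
tool_pos: [0.643, 0.0574, 0.1028]
tcp_rot: [3.127, -0.297, -0.004]
contact_force: [-0.6, 0.3, -0.7]
gripper_width: 0.002
grasp_force: 0.0
```

```bash
cat >> h.py <<'E'
def rel(s):
    f=np.load('pics/fit.npz'); return ((f['R'].T@(np.array(s['tool_pos'][:2])-f['t'])-[.01,-.1])*1e3).round(1)
def lever(p,c,axis=(.5942,.0209)):
    # pale green line on lever, top z .114
    f=np.load('pics/fit.npz'); b=p.astype(int); m=((b[...,1]-b[...,0]>8)&(b[...,1]>110)).astype(np.uint8)
    v,u=np.nonzero(m); out=[]
    for x,y in zip(u,v):
        q=f['R'].T@(cast(c,x,y,.114)-f['t'])-[.01,-.1]
        if np.hypot(*q)<.06: out.append(q)
    q=np.array(out); 
    return (len(q),np.degrees(np.arctan2(*(q.mean(0)[::-1]))) if len(q) else None)
E
python3 - <<'E'
from station import arm, grab_frame,camera_info
from h import *
s=arm.get_state(); print(s['tool_pos'],s['contact_force'],s['tcp_rot'],rel(s))
for n in('scene','top'):
    print(n,lever(np.load(f'pics/{n}0.npz')['p'],camera_info(n)),lever(grab_frame(n)[0],camera_info(n)))
E
```

```text
[0.6429623  0.05744393 0.10279337] [-0.56379295  0.29057472 -0.68998188] [ 3.12668453 -0.29684138 -0.00424509] [41.1 45.1]
scene (0, None) (0, None)
top (0, None) (0, None)
```

{"fn": "apply_moves", "kwargs": {
  "deltas": [-0.0009, -0.005, 0, 0, -0.0019, -0.01, 0, 0, -0.0028, -0.0145, 0, 0, -0.0035, -0.018, 0, 0, -0.004, -0.021, 0, 0, -0.0045, -0.0235, 0, 0, -0.0049, -0.0255, 0, 0, -0.0049, -0.0255, 0, 0]
}}

```text
time: 3.85
tool_pos: [0.6386, 0.0308, 0.1042]
tcp_rot: [3.125, -0.298, -0.002]
contact_force: [-0.1, 0.3, -0.1]
gripper_width: 0.004
grasp_force: 0.0
```

```bash
python3 - <<'E'
from station import arm, grab_frame
from h import *
s=arm.get_state(); print(s['tool_pos'],s['contact_force'],rel(s))
a=np.load('pics/scene0.npz')['p'][215:255,240:275]
print(a.reshape(-1,3)[a.reshape(-1,3).min(1)>150][:8])
p,d=grab_frame('scene'); cv2.imwrite('pics/s2.png',cv2.resize(p[160:280,190:350,::-1],None,fx=4,fy=4))
E
```

```text
[0.6385703  0.03080163 0.10419849] [-0.0636546   0.34359509 -0.08430265] [41.8 18.1]
[[221 212 186]
 [221 212 185]
 [237 230 200]
 [230 224 196]
 [215 207 180]
 [253 249 229]
 [242 237 216]
 [223 213 189]]
```

View pics/s2.png

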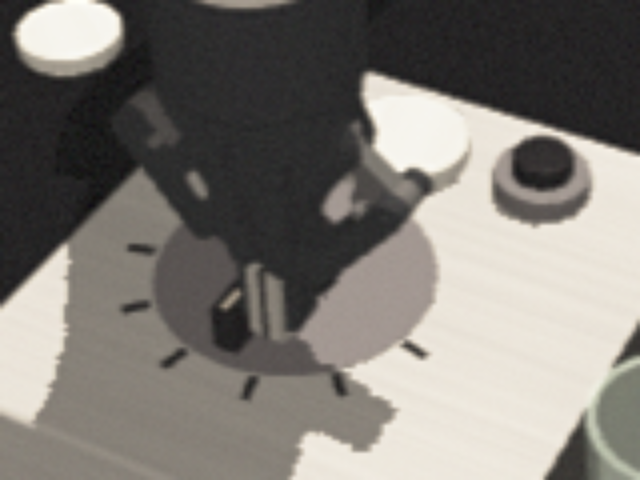

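The finger is against the lever, whose end at (230,345) lies about halfway between the third dash (250,388) and the fourth (172,357). I'll push a little more.

{"fn": "apply_moves", "kwargs": {
  "deltas": [-0.0003, -0.0015, 0, 0, -0.0006, -0.003, 0, 0, -0.0009, -0.0045, 0, 0, -0.0011, -0.006, 0, 0, -0.0011, -0.006, 0, 0]
}}

```text
time: 4.4
tool_pos: [0.6379, 0.0258, 0.1042]
tcp_rot: [3.127, -0.297, -0.0]
contact_force: [-0.6, -0.3, 0.5]
gripper_width: 0.005
grasp_force: 0.0
```

```bash
python3 - <<'E'
from station import arm, grab_frame
from h import *
s=arm.get_state(); print(s['contact_force'],rel(s))
p,d=grab_frame('scene'); cv2.imwrite('pics/s3.png',cv2.resize(p[160:280,190:350,::-1],None,fx=4,fy=4))
E
```

```text
[-0.5604589  -0.26139142  0.48859518] [42.1 13.1]
```

View pics/s3.png

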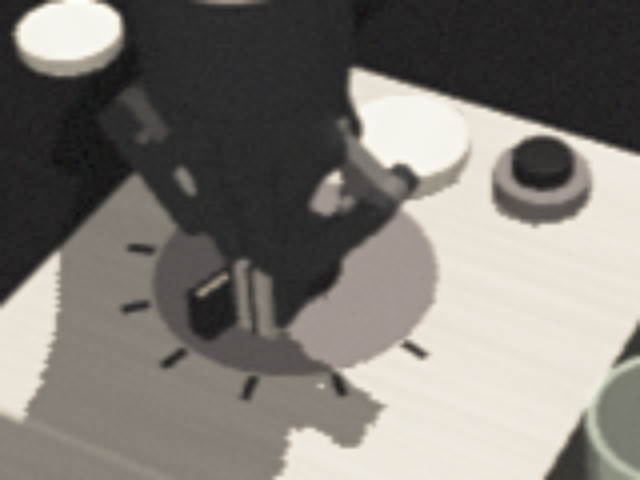

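The lever has jumped to the fourth dash: its end is at (210,335) with dash 4 at (172,357). I'm backing off, rising and moving over the start button.

{"fn": "apply_moves", "kwargs": {
  "deltas": [0.003, 0.012, 0, 0, 0.005, 0.025, 0, 0, 0.005, 0.025, 0.03, 0, 0.005, 0.025, 0.065, 0, -0.03, 0.04, 0.075, 0, -0.065, 0.055, 0.075, 0, -0.1, 0.07, 0.075, 0, -0.124, 0.0816, 0.075, 0]
}}

```text
time: 5.25
tool_pos: [0.5115, 0.1108, 0.1796]
tcp_rot: [-3.128, 0.291, 0.001]
contact_force: [0.8, 0.2, -0.1]
gripper_width: -0.001
grasp_force: 0.0
```

{"fn": "apply_moves", "kwargs": {
  "deltas": [0, 0, -0.01, 0, 0, 0, -0.025, 0, 0, 0, -0.035, 0, 0, 0, -0.035, 0]
}}

```text
time: 5.65
tool_pos: [0.5135, 0.108, 0.1427]
tcp_rot: [3.127, -0.296, -0.005]
contact_force: [-0.7, 0.2, -0.0]
gripper_width: -0.003
grasp_force: 0.0
```

```bash
python3 - <<'E'
from station import arm, grab_frame,camera_info
from h import *
s=arm.get_state(); print(s['tool_pos'],s['contact_force'],rel(s))
p,d=grab_frame('scene'); 
c=camera_info('scene'); f=np.load('pics/fit.npz')
def px(mx,my,z):
    X=np.r_[f['R']@[mx,my]+f['t'],z]; q=np.array(c['R'])@X+c['t']; return c['fx']*q[0]/q[2]+c['cx'],c['fy']*q[1]/q[2]+c['cy']
im=cv2.resize(p[160:280,190:350,::-1],None,fx=4,fy=4).copy()
for a,col in((15,(255,0,0)),(-15,(0,0,255)),(-45,(0,200,0))):
    u,v=px(.01+.055*np.cos(np.radians(a)),-.1+.055*np.sin(np.radians(a)),.114); cv2.circle(im,(int(4*(u-190)),int(4*(v-160))),4,col,-1)
u,v=px(-.085,-.03,.112); cv2.circle(im,(int(4*(u-190)),int(4*(v-160))),4,(0,0,255),1)
cv2.imwrite('pics/s4.png',im)
E
```

```text
[0.51351274 0.10801165 0.14269401] [-0.7016242   0.15304987 -0.00390725] [-95.6  70.5]
```

View pics/s4.png

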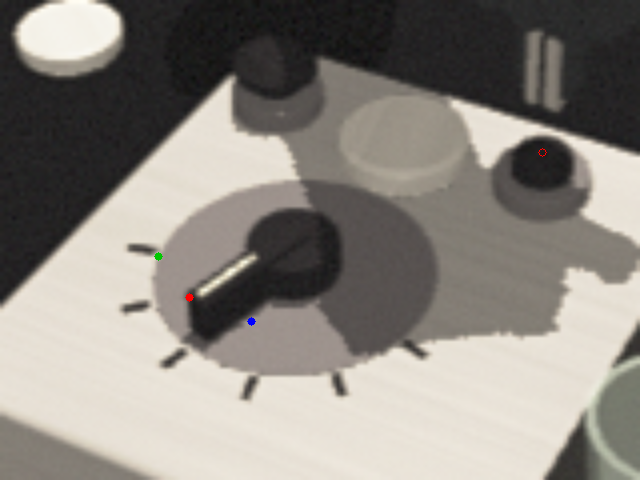

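The selector is in the fourth position, with the lever end at (192,298) on the predicted mark. The finger stands over the start cap at (543,155), so I press now.

{"fn": "apply_moves", "kwargs": {
  "deltas": [0, 0, -0.012, 0, 0, 0, -0.024, 0, 0, 0, -0.03, 0, 0, 0, -0.034, 0, 0, 0, -0.037, 0, 0, 0, -0.038, 0, 0, 0, -0.038, 0]
}}

```text
time: 6.4
tool_pos: [0.5135, 0.1077, 0.1065]
tcp_rot: [3.127, -0.297, -0.001]
contact_force: [-2.9, -1.6, 4.0]
gripper_width: -0.002
grasp_force: 2.3
```

{"fn": "apply_moves", "kwargs": {
  "deltas": [0, 0, -0.001, 0, 0, 0, -0.002, 0, 0, 0, -0.002, 0, 0, 0, -0.002, 0]
}}

```text
time: 6.8
tool_pos: [0.5139, 0.1078, 0.1059]
tcp_rot: [3.127, -0.297, 0.0]
contact_force: [-5.9, -2.0, 14.1]
gripper_width: -0.0
grasp_force: 7.2
```

The force jumped to 14 N at z=0.106, so the button is at the bottom. I'll lift off and check.

{"fn": "apply_moves", "kwargs": {
  "deltas": [0, 0, 0.01, 0, 0, 0, 0.03, 0, 0, 0, 0.06, 0, 0, 0, 0.09, 0, 0, 0, 0.11, 0, 0, 0, 0.11, 0]
}}

```text
time: 7.4
tool_pos: [0.5167, 0.1089, 0.2177]
tcp_rot: [-3.125, 0.297, -0.013]
contact_force: [0.4, -0.0, -0.4]
gripper_width: -0.001
grasp_force: 0.0
```

```bash
python3 - <<'E'
from station import arm, grab_frame
import cv2
s=arm.get_state(); print(s['time'],s['tool_pos'],s['contact_force'])
p,d=grab_frame('scene'); cv2.imwrite('pics/s5.png',cv2.resize(p[140:380,160:480,::-1],None,fx=2.4,fy=2.4))
E
```

```text
7.4 [0.51670516 0.10888729 0.21768398] [ 0.42146982 -0.01830612 -0.35067556]
```

View pics/s5.png

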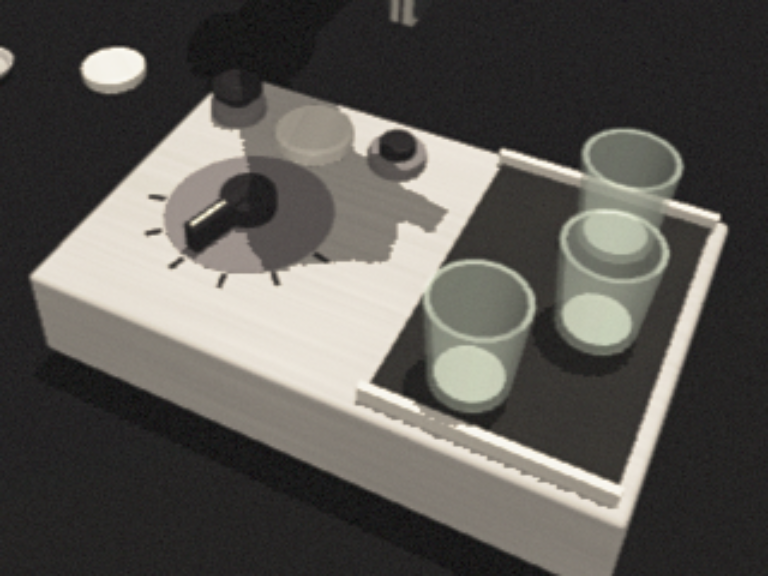

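The lever is at the fourth dash, with its end at (190,235). The start cap at (398,145) is up again. The jars, the lid and the stop button look undisturbed, and the arm is clear.

```bash
python3 -c "from station import arm; print(arm.sign_off())"
```

```text
the job is handed in; nothing more can be done
None
```

I moved the selector to its fourth position, then pressed the start button fully (14 N at the bottom) and let it come back up; the final picture shows the stop button, jars and lid undisturbed, and the job is handed in, though sign-off returned no verdict.

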